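# Lay the cryo box down on its chill plate

## Task

The white card cryo box was left standing on its side on the brushed steel chill plate. Push it over with the fingertips, towards the raised end stop of the plate, so that it lies flat with its lid up, then push it along the plate until its side sits flush against the end stop. Only push the box, never grip or lift it, and leave the vial, the tally counter and the beaker standing where they are.

Things in the scene. Friction and masses are not known exactly. Their poses are not given: they have to be found in the camera images.
- cryo_box: White card box, 134 x 134 x 54 mm, 0.2 to 0.4 kg. Origin: centre of the underside; z points out through the lid, whose face is 54 mm along +z; the sides are 67 mm from the origin along x and y. At the start it stands loose on one side, 134 mm tall: z level, away from the end stop within 12 degrees, x up, y level. Past 22 degrees of tip it falls by itself, lid up, some 70 mm short of the stop.
- plate: Fixed brushed steel plate on the bench, 300 mm long (x), 180 mm wide (y). Origin: centre of its underside, at bench height; flat top face 12 mm above. Its x axis points along it to the end stop: a straight bar across the whole width at the end away from the robot, 10 mm thick, top 41 mm above the bench, inner face 140 mm from the origin. No other rim.
- vial: Small cryo vial with a blue cap, 13 mm across and 45 mm tall, standing loose on the bench beside the plate; leave it. Origin: centre of its underside.
- counter: Round hand tally counter, 46 mm across and 21 mm high, lying loose on the bench beside the plate; leave it. Origin: centre of its underside.
- beaker: Small clear beaker, 45 mm across and 59 mm tall, standing loose on the bench beside the plate; leave it. Origin: centre of its underside.

How it is judged:
By the outcome, as a careful person would: the job done as asked, in the order asked, and still so for the second after the job is handed in, with the robot touching nothing.
It also fails if it takes over 48 s, if anything falls off the work surface, if the arm or the gripper's body presses on something with over 40 N, if the wrist force passes 120 N, or if a joint passes its speed limit or range.

## Robot

A 6-joint arm with a two-finger parallel gripper is mounted at the origin on a cart in front of the work surface, level with it; the furniture and walls round the work are solid. World frame = base frame: x ahead of the robot, y to its left, z up, the work surface at z = 0. Lengths are in m, angles in rad, forces in N, time in s.
With the tool pointing down it reaches from about 0.375 to 0.975 m from the base axis. Payload 3.8 kg.
Tool frame: the origin (TCP) lies midway between the tips of the shut fingers; the grasp point (between the pads) lies 19 mm behind it; z points along the fingers, y is the line along which they close (so a half turn about z gives the same grasp; the last joint's range is limited). The gripper opens to 88 mm and grips with 3 to 60 N. Pads are 18 mm wide; open, the fingers measure 123 mm over their backs; the gripper's body (75 mm by 187 mm) begins 45 mm behind the grasp point.
Start: joints at [1.081, 0.264, 1.604, -0, 1.274, -0.037], TCP at [0.295, 0.607, 0.239] pointing down, gripper open.
Joint ranges: [-2.63, 2.63], [-0.94, 2.18], [0.31, 2.57], [-1.31, 4.45], [0, 2.66], [-2.55, 2.55]. Speed limits (rad/s): [2.57, 2.57, 3.14, 3.14, 3.14, 3.14].

## Interface

Orientations are given as a rotation vector (axis times angle).
In Python, from cell import manip, inverse_kinematics, cams, order gives the robot as it stands. Calls block until the motion is done:
- manip.move_pose(position, orientation): joint-space move of the TCP to a pose.
- manip.move_linear(position, rate=0.15, rot=None): straight line of the TCP; rot=None keeps the orientation; rate is the mean speed in m/s.
- manip.set_joints(angles): joint-space move.
- manip.set_gripper(opening, force=None): finger opening in m; force is the grip in N (None keeps the last); returns when the fingers have stopped.
- manip.dwell(seconds).
- inverse_kinematics(position, orientation): joint angles nearest the present ones, or None.
- manip.state(): the state.
- cams.capture(name): name is "side" or "top" or "wrist"; returns a dict with "image" (420x560x3 uint8, blue, green, red), "z_map" (420x560 float32, m along the optical axis (not along the pixel's ray), 0 where there is no reading), "intrinsics" (3x3 intrinsics, pixels), "position" and "orientation" of the camera in the world; the wrist camera has in their place "T_tool_cam" (4x4, takes a point from camera to tool coordinates, whose origin is the TCP and whose axes are the flange's). Camera axes: x right, y down, z forward; pixel columns grow to the right and rows downward; lengths in m; the calibration is good to about 2 mm. A picture is of the moment at which its call begins: read the wrist's pose just before it.
A pose or a line that the arm cannot do raises manip.IKError and nothing moves.
- order.close_job(): hands the job in, once; it reports no verdict.
The state is a dict: "clock": time; "joint_pos": joint angles; "joint_velocities": joint speeds; "tau": joint torques, N m; "tool_pos": TCP position; "tcp_rot": TCP orientation; "contact_force": force on the tool from outside, world axes, zero at the start; "moment": the same for the moment, N m; "gripper_width": finger opening in m.
Only numpy, scipy, OpenCV 4.12 (cv2) and the standard library are available. Lean on these libraries where they do the work, as an engineer would, in place of code of your own. Each camera call takes 0.05 s, during which the arm holds its last target. There are 200 camera calls.

## Working session

There is one attempt and no reset: what is moved stays moved. The work goes in short steps, each a Python script; the robot and the scene stay as the last script left them, time stands still between calls to the robot, and variables do not carry over. Pictures are saved under pics/ and viewed, on a budget of 10 in all, crops included, one or two more only if the job needs it, and the job is handed in when it is done.

```bash
mkdir -p pics; ls
python3 - <<'E'
from cell import manip, cams
import cv2, numpy as np
for n in ("side","top"):
    c=cams.capture(n); cv2.imwrite(f"pics/{n}0.png",c["image"]); np.savez(f"{n}0.npz",**c)
    print(n,c["intrinsics"].tolist(),c["position"],c["orientation"])
s=manip.state(); print(s["clock"],s["tool_pos"],s["tcp_rot"],s["gripper_width"])
E
```

```text
pics
side [[498.4324620325819, 0.0, 288.4240337807207], [0.0, 498.4324620325819, 213.39003149169127], [0.0, 0.0, 1.0]] [ 1.00724429 -0.18587982  0.73461771] [-2.18390662 -1.23857662  0.42532452]
top [[530.6715964057328, 0.0, 297.10834814849966], [0.0, 530.6715964057328, 197.6630481721442], [0.0, 0.0, 1.0]] [0.47876046 0.07327049 1.05913505] [-2.16770903  2.19756436 -0.06833673]
0.1 [0.29499083 0.60641349 0.23751707] [-7.05051080e-01 -3.06090682e+00  3.06018980e-03] 0.0880300603928239
```

View pics/top0.png

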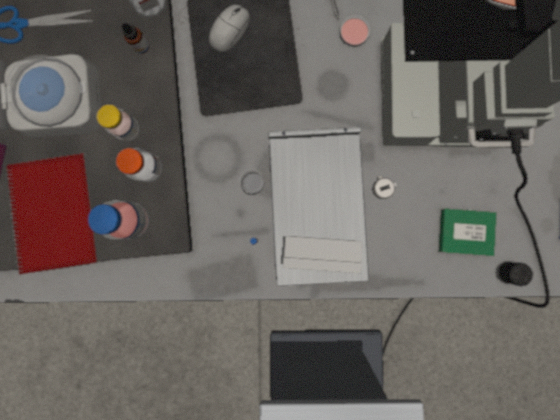

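View pics/side0.png

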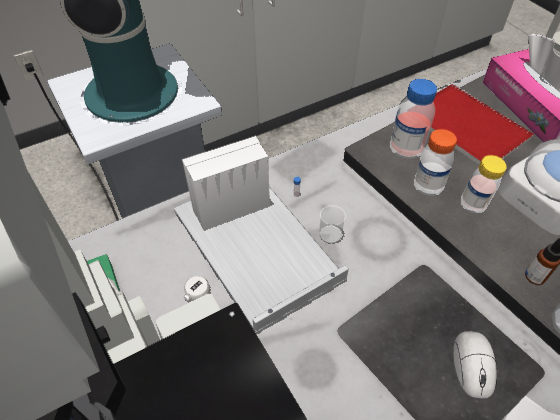

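The top view shows the plate spanning pixels (270,130)–(367,283) with its stop at the upper end. The box's top edge is at about (283,237)–(363,263), the beaker at (252,183), the vial at (254,241) and the counter at (384,187). The side view agrees: the box stands at the robot's end of the plate.

```bash
cat > h.py <<'E'
import numpy as np, cv2
from scipy.spatial.transform import Rotation as R
def cloud(c):
    K=c["intrinsics"]; z=c["z_map"].astype(float); v,u=np.indices(z.shape)
    p=np.stack([(u-K[0,2])/K[0,0]*z,(v-K[1,2])/K[1,1]*z,z],-1)
    w=p@R.from_rotvec(c["orientation"]).as_matrix().T+c["position"]
    w[z<=0]=np.nan; return w
def ray(c,uv,h):
    K=c["intrinsics"]; d=R.from_rotvec(c["orientation"]).as_matrix()@np.linalg.solve(K,[uv[0],uv[1],1])
    return c["position"]+d*(h-c["position"][2])/d[2]
def rect(P):  # min area rect in mm -> centre, size, corners
    r=cv2.minAreaRect((P[:,:2]*1000).astype(np.float32)); return np.round(r[0],1),np.round(r[1],1),np.round(cv2.boxPoints(r),1).tolist()
E
python3 - <<'E'
from h import *
for n in("top","side"):
    c=dict(np.load(f"{n}0.npz")); W=cloud(c); P=W.reshape(-1,3)
    roi=(P[:,0]>.25)&(P[:,0]<.75)&(P[:,1]>-.1)&(P[:,1]<.22)
    P=P[roi]
    top=P[(P[:,2]>.136)&(P[:,2]<.156)]; print(n,"boxtop",len(top),np.median(top[:,2]),rect(top))
    if n=="top":
        for uv,h in [((270,132),.041),((360,130),.041),((367,279),.012),((276,284),.012),((271,139),.012),((361,136),.012)]: print("plate",uv,ray(c,uv,h).round(4))
        for nm,uv,h in [("beaker",(252,183),.059),("vial",(254,241),.045),("ctr",(384,187),.021)]: print(nm,ray(c,uv,h).round(4))
    S=P[(P[:,2]>.02)&(P[:,2]<.045)&(P[:,0]>.58)]; print("stop",len(S),rect(S) if len(S)>5 else 0)
    if n=="side":
        F=P[(P[:,2]>.03)&(P[:,2]<.13)&(P[:,0]<.5)&(P[:,1]>-.06)&(P[:,1]<.12)]
        print("face",len(F),rect(F),np.linalg.svd(F-F.mean(0),full_matrices=False)[2][2])
im=cv2.imread("pics/top0.png")[110:300,220:420]; cv2.imwrite("pics/top0c.png",cv2.resize(im,None,fx=3.1,fy=3.1,interpolation=cv2.INTER_CUBIC))
E
```

```text
top boxtop 2446 0.14552753193528706 (array([445. ,  36.4]), array([133.6,  54.1]), [[412.3999938964844, -27.899999618530273], [466.29998779296875, -32.400001525878906], [477.6000061035156, 100.69999694824219], [423.70001220703125, 105.30000305175781]])
plate (270, 132) [0.6782 0.1307 0.041 ]
plate (360, 130) [ 0.6795 -0.0438  0.041 ]
plate (367, 279) [ 0.3904 -0.0545  0.012 ]
plate (276, 284) [0.383  0.1236 0.012 ]
plate (271, 139) [0.6697 0.1305 0.012 ]
plate (361, 136) [ 0.6731 -0.0489  0.012 ]
beaker [0.5775 0.1648 0.059 ]
vial [0.4678 0.1631 0.045 ]
ctr [ 0.5697 -0.0907  0.021 ]
stop 792 (array([665.4,  43.7]), array([285.4, 168.1]), [[581.2999877929688, -99.0], [749.2999877929688, -99.0999984741211], [749.4000244140625, 186.39999389648438], [581.4000244140625, 186.39999389648438]])
side boxtop 2182 0.14584131854121785 (array([446.4,  37.1]), array([133.8,  58.4]), [[412.0, -27.299999237060547], [470.20001220703125, -31.899999618530273], [480.79998779296875, 101.5], [422.6000061035156, 106.0999984741211]])
stop 1456 (array([634.6,  44.7]), array([288.3, 109. ]), [[580.0999755859375, -99.4000015258789], [689.0999755859375, -99.4000015258789], [689.0999755859375, 188.89999389648438], [580.0999755859375, 188.89999389648438]])
face 3015 (array([467.8,  25.5]), array([143.3,  52.6]), [[412.20001220703125, -26.799999237060547], [459.20001220703125, -50.400001525878906], [523.4000244140625, 77.69999694824219], [476.3999938964844, 101.30000305175781]]) [-0.98611656  0.16604776  0.00150487]
```

View pics/top0c.png

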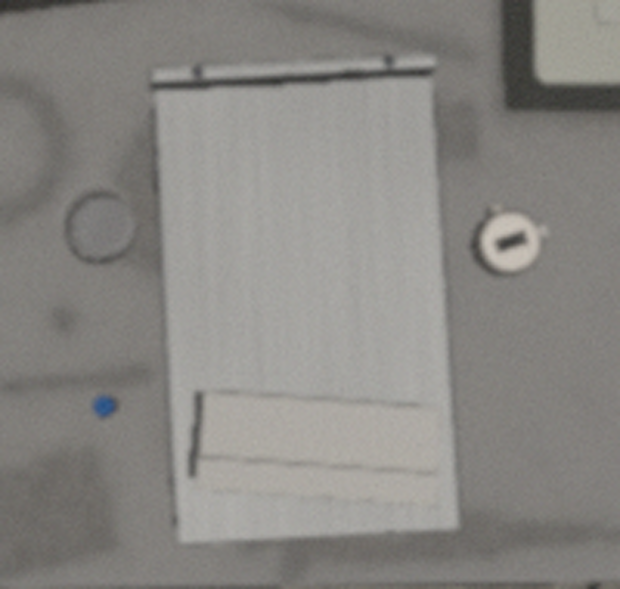

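The crop shows the box's lid seam on the robot side, about crop row 465, so the lid faces the robot as stated. The stop is the dark bar at crop row 75. Next I fit the stop line and go above the spot behind the box.

```bash
cat >> h.py <<'E'
def down(a,s=1):  # tool pointing down, tool y along plate/box y at yaw a
    y=s*np.array([-np.sin(a),np.cos(a),0]); z=np.array([0,0,-1.]); 
    return R.from_matrix(np.stack([np.cross(y,z),y,z],1)).as_rotvec()
E
python3 - <<'E'
from h import *
from cell import manip, inverse_kinematics
for n in("top","side"):
    W=cloud(dict(np.load(f"{n}0.npz"))).reshape(-1,3)
    m=(W[:,0]>.61)&(W[:,0]<.73)&(W[:,1]>-.045)&(W[:,1]<.12)&(W[:,2]>.034)&(W[:,2]<.05); S=W[m]
    f=np.polyfit(S[:,1],S[:,0],1); print(n,len(S),f,rect(S),"yaw deg",-np.degrees(np.arctan(f[0])))
s=manip.state(); print(s["tool_pos"])
a=np.radians(-4.8); n=np.array([np.cos(a),np.sin(a),0])
p=np.array([.418,.0387,0])-n*(.009+.014)
for sg in(1,-1): print(sg,inverse_kinematics([p[0],p[1],.26],down(a,sg)),inverse_kinematics([p[0],p[1],.125],down(a,sg)))
manip.move_linear([.295,.607,.32])
sg=min((1,-1),key=lambda g:9 if (q:=inverse_kinematics([p[0],p[1],.26],down(a,g))) is None else abs(q[5]))
manip.move_pose([p[0],p[1],.26],down(a,sg)); s=manip.state(); print(sg,s["clock"],s["tool_pos"],s["joint_pos"],s["contact_force"])
from cell import cams
for k in("side","top"):
    c=cams.capture(k); cv2.imwrite(f"pics/{k}1.png",c["image"])
E
```

```text
top 474 [-0.0399286   0.67968851] (array([678.9,  37.6]), array([ 11.1, 164. ]), [[669.9000244140625, 119.30000305175781], [676.7000122070312, -44.599998474121094], [687.7999877929688, -44.099998474121094], [681.0, 119.69999694824219]]) yaw deg 2.2865253922284214
side 741 [-0.04126267  0.68294389] (array([680.3,  37.9]), array([ 11.8, 164.4]), [[670.7999877929688, 119.80000305175781], [678.0999755859375, -44.400001525878906], [689.7999877929688, -43.900001525878906], [682.5, 120.30000305175781]]) yaw deg 2.3628366520861332
[0.29499083 0.60641349 0.23751707]
1 [ 3.97302687e-02 -3.01695531e-01  2.12060347e+00 -4.44089210e-16
  1.32268472e+00 -1.44729025e+00] [ 3.97302687e-02 -1.75774468e-01  2.28313499e+00 -4.44089210e-16
  1.03423213e+00 -1.44729025e+00]
-1 [ 3.97302687e-02 -3.01695531e-01  2.12060347e+00 -4.44089210e-16
  1.32268472e+00  1.69430240e+00] [ 3.97302687e-02 -1.75774468e-01  2.28313499e+00 -4.44089210e-16
  1.03423213e+00  1.69430240e+00]
1 2.8667 [0.39542972 0.04104084 0.26021122] [ 4.05804092e-02 -3.01266097e-01  2.11990806e+00  1.96335877e-04
  1.32254102e+00 -1.44705461e+00] [0.14192785 0.00456652 0.04925167]
```

View pics/side1.png

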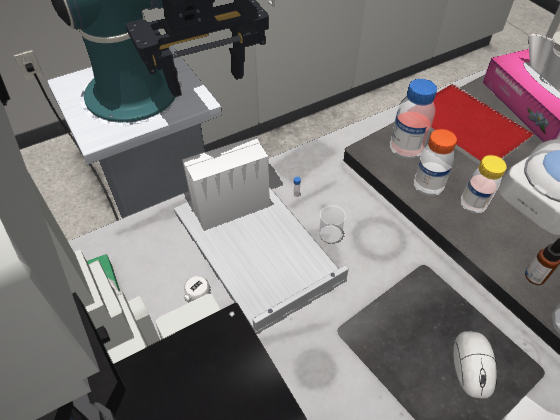

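The side view shows the gripper open behind and above the box, with nothing disturbed. Next I descend and push near the top edge, checking partway that the box tips and doesn't slide.

Run:
```python
from h import *
from cell import manip, cams
a=np.radians(-4.8); n=np.array([np.cos(a),np.sin(a),0])
p=np.array([.418,.0387,.125])-n*.023
manip.move_linear(p,rate=.12); f0=manip.state()["contact_force"]; print("f0",f0)
def chk(t):
    W=cloud(cams.capture("side")).reshape(-1,3)
    B=W[(W[:,0]>.40)&(W[:,0]<.66)&(W[:,1]>-.05)&(W[:,1]<.12)&(W[:,2]>.02)]
    s=manip.state(); far=B[(B[:,2]<.045)]
    print(t,"z95",np.percentile(B[:,2],98).round(4),"low x95",np.percentile(far[:,0],98).round(4),"F",(s["contact_force"]-f0).round(2),s["clock"])
chk(0)
for d in (.010,.018,.030,.042,.054):
    manip.move_linear(p+n*d,rate=.06); chk(d)
    if d==.042: c=cams.capture("side"); cv2.imwrite("pics/side2.png",c["image"])
```

```text
f0 [ 0.8558009  -0.2723053   0.58997998]
0 z95 0.4052 low x95 0.4784 F [-1.18  0.41 -0.9 ] 4.2917
0.01 z95 0.41 low x95 0.4785 F [-0.55  0.83 -0.68] 4.6583
0.018 z95 0.4138 low x95 0.4795 F [-1.07 -0.18 -0.95] 4.9917
0.03 z95 0.4234 low x95 0.4819 F [-1.59 -0.12 -1.01] 5.3917
0.042 z95 0.4279 low x95 0.4873 F [-0.68  1.03 -0.58] 5.7917
0.054 z95 0.4385 low x95 0.4976 F [0.07 0.34 0.31] 6.2417
```

View pics/side2.png

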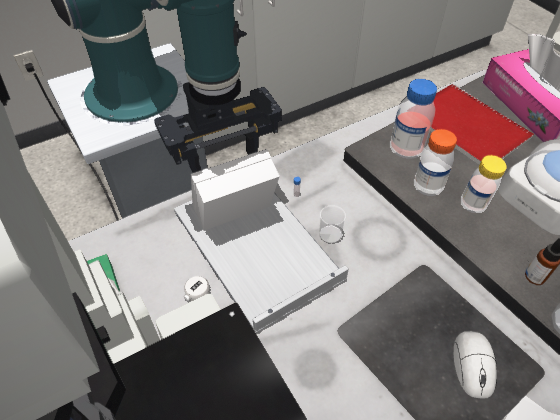

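The side view shows the box tipping about its far edge: its top edge has moved to (195–275, 155–185) and its foot hasn't moved. I'll continue past the tipping point, then retract and look.

Run:
```python
from h import *
from cell import manip, cams
a=np.radians(-4.8); n=np.array([np.cos(a),np.sin(a),0])
p=np.array([.418,.0387,.125])-n*.023
for d in (.064,.072,.080,.088):
    manip.move_linear(p+n*d,rate=.06)
    c=cams.capture("side"); W=cloud(c).reshape(-1,3)
    B=W[(W[:,0]>.55)&(W[:,0]<.62)&(W[:,1]>-.03)&(W[:,1]<.08)]; h=np.nanmedian(B[:,2]); print(d,h)
    if .05<h<.08: break
manip.dwell(.3)
q=p+n*(-.005); manip.move_linear([q[0],q[1],.13],rate=.15)
for k in("side","top"):
    c=cams.capture(k); cv2.imwrite(f"pics/{k}3.png",c["image"]); np.savez(f"{k}3.npz",**c)
    W=cloud(c).reshape(-1,3); T=W[(W[:,0]>.42)&(W[:,0]<.66)&(W[:,1]>-.07)&(W[:,1]<.13)&(W[:,2]>.058)&(W[:,2]<.074)]; print(k,len(T),np.median(T[:,2]),rect(T))
print(manip.state()["clock"])
```

```text
0.064 0.06578737839649085
side 5308 0.06700021697707909 (array([542.7,  29.1]), array([134.8, 137.4]), [[468.79998779296875, -32.5], [605.7000122070312, -43.599998474121094], [616.7000122070312, 90.69999694824219], [479.70001220703125, 101.9000015258789]])
top 5075 0.06647904457184317 (array([541.6,  27.9]), array([134.2, 134. ]), [[469.1000061035156, -33.20000076293945], [602.7000122070312, -44.599998474121094], [614.0999755859375, 89.0999984741211], [480.6000061035156, 100.5]])
7.6167
```

View pics/side3.png

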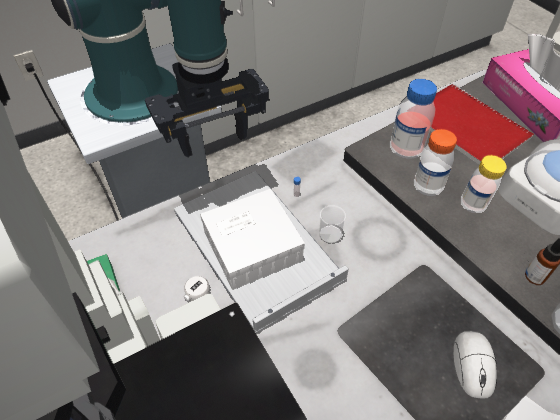

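The box lies flat with its lid up, centred at (0.542, 0.028) with yaw −4.8°. In the side view its top spans roughly (200–305, 190–280), and the vial, beaker and counter haven't moved. Now I come down behind it, square to the plate, and push it to the stop under force watch.

Run:
```python
from h import *
from cell import manip, cams
a=np.radians(2.3); n=np.array([np.cos(a),np.sin(a),0]); rv=down(a)
p=np.array([.445,.031,.034])
manip.move_linear([.445,.031,.13],rate=.12,rot=rv)
manip.move_linear(p,rate=.12); manip.dwell(.2)
f0=np.mean([manip.state()["contact_force"] for _ in range(5)],0)
F=lambda: (manip.state()["contact_force"]-f0)@n
manip.move_linear(p+n*.070,rate=.06); print("pre",F(),manip.state()["clock"])
d=.070
while d<.105:
    d+=.002; manip.move_linear(p+n*d,rate=.03); f=F(); print(round(d,3),round(f,2),manip.state()["tool_pos"].round(4)[:2])
    if f<-10: break
manip.dwell(.4); print("hold",F())
manip.move_linear(p+n*(d-.03),rate=.08)
for k in("side","top"):
    c=cams.capture(k); cv2.imwrite(f"pics/{k}4.png",c["image"])
    W=cloud(c).reshape(-1,3); T=W[(W[:,0]>.42)&(W[:,0]<.72)&(W[:,1]>-.07)&(W[:,1]<.13)&(W[:,2]>.058)&(W[:,2]<.074)]; print(k,len(T),np.median(T[:,2]),rect(T))
print(manip.state()["clock"])
```

```text
pre 0.6157020114772461 10.7
0.072 -1.53 [0.5168 0.0339]
0.074 -2.16 [0.5191 0.034 ]
0.076 -0.44 [0.5213 0.0341]
0.078 -0.41 [0.5233 0.0341]
0.08 -1.11 [0.5253 0.0342]
0.082 -0.5 [0.5273 0.0343]
0.084 -1.22 [0.529  0.0343]
0.086 -7.01 [0.5289 0.0343]
0.088 -13.0 [0.5289 0.0343]
hold -12.893780468896342
side 6056 0.06693270002603363 (array([586. ,  39.2]), array([180., 135.]), [[493.3999938964844, 103.0999984741211], [498.70001220703125, -31.799999237060547], [678.5999755859375, -24.700000762939453], [673.2999877929688, 110.19999694824219]])
top 3755 0.06643703134685952 (array([607. ,  38.9]), array([134.2, 134.2]), [[537.0999755859375, 103.19999694824219], [542.7000122070312, -30.899999618530273], [676.7999877929688, -25.399999618530273], [671.2999877929688, 108.80000305175781]])
13.975
```

View pics/side4.png

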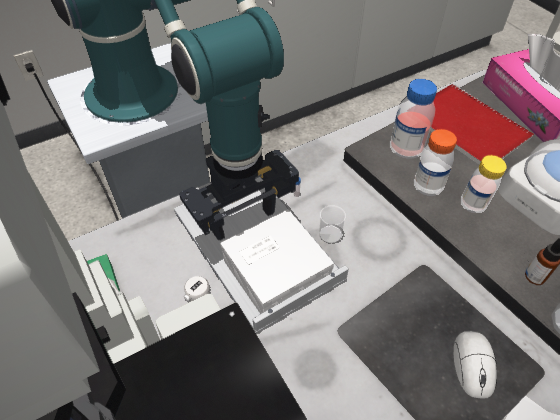

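The box is against the stop at yaw 2.4°, with the stop itself at 2.3°. The force rose hard on contact, and the side view shows no gap along (265–330, 270–310). I'll retract and take a clear final look.

Run:
```python
from h import *
from cell import manip, cams
t=manip.state()["tool_pos"]; manip.move_linear([.46,t[1],t[2]],rate=.15); manip.move_linear([.43,t[1],.25],rate=.15); manip.dwell(.3)
c=cams.capture("top"); im=c["image"]; cv2.imwrite("pics/top5.png",cv2.resize(im[110:300,220:420],None,fx=3.1,fy=3.1,interpolation=cv2.INTER_CUBIC))
W=cloud(c).reshape(-1,3); T=W[(W[:,0]>.5)&(W[:,0]<.72)&(W[:,1]>-.07)&(W[:,1]<.13)&(W[:,2]>.058)&(W[:,2]<.074)]; print(rect(T),manip.state()["contact_force"],manip.state()["clock"])
```

```text
(array([606.9,  38.9]), array([134.6, 134.2]), [[537.0999755859375, 103.4000015258789], [542.2000122070312, -30.700000762939453], [676.7999877929688, -25.5], [671.5999755859375, 108.5999984741211]]) [ 0.19996938 -0.53866647  0.16254451] 16.3583
```

View pics/top5.png

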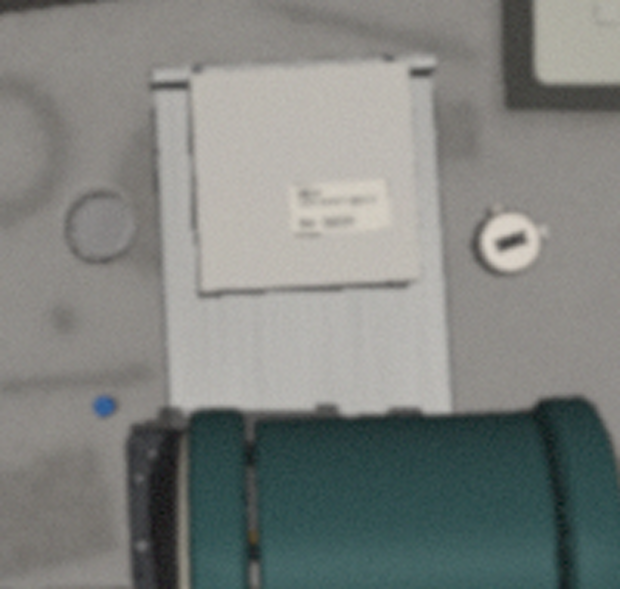

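The final crop shows the box lid up against the stop, at (190–418, 65–293). The beaker (100,225), vial (105,405) and counter (510,242) are at their first positions.

```bash
python3 -c "
from cell import order
order.close_job()"
```

```text
the job is handed in; nothing more can be done
```

I pushed the box over with the open fingertips near its top edge. It fell flat, lid up, towards the end stop. I then pushed it along the plate with both fingertips, square to the stop, until it seated, and handed the job in. The box was never gripped or lifted.

- **Flush against the stop:** the box's yaw measures about 2.3° and the stop's 2.3–2.4°. Its far edge agrees with the stop's inner face to about 1–2 mm, which is the limit of the camera calibration. When it seated, the push force rose from about 1 N to 13 N and the fingers stopped advancing.
- **Lying flat:** its top face is 66–67 mm above the bench, as expected for the box lying on the plate.
- **Other objects:** the vial, tally counter and beaker are at the same pixel positions as at the start.
- **Robot at hand-in:** the gripper was clear of everything, and the clock read 16.4 s at the last check, before hand-in.

One side-camera fit after the final push came out 180 mm long instead of 134 mm, probably because the gripper was in view behind the box. The two top-camera fits both gave 134 mm, so I relied on those. No other check failed or disagreed.

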